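# Tamp the stone chunks level in a packing cell

## Task

Take the flat tamper by its grip from its tray and tamp all six stone chunks in the steel packing cell fully down and level, row by row; when the last one is down keep leaning on the tamper firmly, at 15 to 25 N, for half a second. The chunks are brittle: never press on the cell or its chunks with more than 30 N, nor with the gripper itself. Then stand the tamper gently upright in the middle of its tray and let go, leaving the other things on the bench where they are.

Things in the scene. Friction and masses are not known exactly. Their poses are not given: they have to be found in the camera images.
- cell: steel bin fixed to the bench, outside 80 x 116 x 42 mm (own x, y, z), walls 4 mm. Origin: centre of its underside, z up, y along its long side. In a bed of stone chips sit six pale stone chunks, 32 x 32 mm, in rows of two: rows at y = -36, 0, +36 mm, chunks at x = -18 and +18 mm. Fully down, the flat crowns are level, 26 to 38 mm above the cell's underside (it differs)
- tamper: flat hand tamper, about 350 g, 116 mm tall, standing upright in its tray: a flat metal foot 60 x 30 x 10 mm (own x, y, z; it covers the two chunks of a row), a 16 mm round neck, and an upright grey grip 34 mm (x) by 20 mm (y), from 48 to 116 mm above the foot's underside. Origin: centre of the foot's underside; z up the grip
- rest_tray: the tamper's rest tray: shallow steel tray fixed to the bench, 110 x 74 x 10 mm (own x, y, z), wall and floor 3 mm thick. Origin: centre of its underside, on the bench
- timer: bystander: small white timer, 66 x 58 x 20 mm, loose; origin under its centre
- vial_a: bystander: screw-cap vial with white cap, 25 mm wide, 59 mm tall, loose; origin under its centre
- marker_black: bystander: marker pen lying, 17 x 136 x 20 mm, loose; origin under its centre
- rubber_stopper: bystander: tapered rubber stopper, 35 mm wide, 30 mm tall, loose; origin under its centre
- chunk0a (a joint): how far the chunk at row at y = -36 mm, x = -18 mm of the cell stands proud, in m: 0 = fully down on firm ground; it starts at 0.005 to 0.014. It moves only straight up and down (0 to 0.016), stays where it is left, cannot be pulled out, gives way slowly under 4 to 5 N (8 to 10 N for a row, more when pushed faster) and stops when down; then only the whole bed gives, 0.07 mm per N
- chunk0b (a joint): how far the chunk at row at y = -36 mm, x = +18 mm of the cell stands proud, in m: 0 = fully down on firm ground; it starts at 0.005 to 0.014. It moves only straight up and down (0 to 0.016), stays where it is left, cannot be pulled out, gives way slowly under 4 to 5 N (8 to 10 N for a row, more when pushed faster) and stops when down; then only the whole bed gives, 0.07 mm per N
- chunk1a (a joint): how far the chunk at row at y = 0, x = -18 mm of the cell stands proud, in m: 0 = fully down on firm ground; it starts at 0.005 to 0.014. It moves only straight up and down (0 to 0.016), stays where it is left, cannot be pulled out, gives way slowly under 4 to 5 N (8 to 10 N for a row, more when pushed faster) and stops when down; then only the whole bed gives, 0.07 mm per N
- chunk1b (a joint): how far the chunk at row at y = 0, x = +18 mm of the cell stands proud, in m: 0 = fully down on firm ground; it starts at 0.005 to 0.014. It moves only straight up and down (0 to 0.016), stays where it is left, cannot be pulled out, gives way slowly under 4 to 5 N (8 to 10 N for a row, more when pushed faster) and stops when down; then only the whole bed gives, 0.07 mm per N
- chunk2a (a joint): how far the chunk at row at y = +36 mm, x = -18 mm of the cell stands proud, in m: 0 = fully down on firm ground; it starts at 0.005 to 0.014. It moves only straight up and down (0 to 0.016), stays where it is left, cannot be pulled out, gives way slowly under 4 to 5 N (8 to 10 N for a row, more when pushed faster) and stops when down; then only the whole bed gives, 0.07 mm per N
- chunk2b (a joint): how far the chunk at row at y = +36 mm, x = +18 mm of the cell stands proud, in m: 0 = fully down on firm ground; it starts at 0.005 to 0.014. It moves only straight up and down (0 to 0.016), stays where it is left, cannot be pulled out, gives way slowly under 4 to 5 N (8 to 10 N for a row, more when pushed faster) and stops when down; then only the whole bed gives, 0.07 mm per N
Mind the look-alikes: they are no part of the job. Leave any green or turquoise look-alike of the tamper alone.

How it is judged:
By the outcome, as a careful person would: the job done as asked, in the order asked, and still so for the second after the job is handed in, with the robot touching nothing.
It also fails if it takes over 66 s, if anything falls off the work surface, if the arm or the gripper's body presses on something with over 40 N, if the wrist force passes 120 N, or if a joint passes its speed limit or range.

## Robot

A 6-joint arm with a two-finger parallel gripper is mounted at the origin on a cart in front of the work surface, level with it; the furniture and walls round the work are solid. World frame = base frame: x ahead of the robot, y to its left, z up, the work surface at z = 0. Lengths are in m, angles in rad, forces in N, time in s.
With the tool pointing down it reaches from about 0.275 to 0.825 m from the base axis. Payload 4.9 kg.
Tool frame: the origin (TCP) lies midway between the tips of the shut fingers; the grasp point (between the pads) lies 19 mm behind it (bot.grip_depth is the distance from the TCP to the grasp point, in m); z points along the fingers, y is the line along which they close (so a half turn about z gives the same grasp; the last joint's range is limited). The gripper opens to 85 mm and grips with 20 to 120 N. Pads are 22 mm wide; open, the fingers measure 114 mm over their backs; the gripper's body (76 mm by 85 mm) begins 54 mm behind the grasp point. The pads swing forward as they close: fully open they stand 13 mm farther back than shut.
Start: joints at [-1.268, 0.326, -0.193, 1.052, 0, 1.437], TCP at [0.233, -0.498, 0.231] pointing down, gripper open.
Joint ranges: [-2.65, 2.65], [-0.97, 1.79], [-1.3, 1.35], [-1.93, 2.1], [-1.47, 1.37], [-3.14, 3.14]. Speed limits (rad/s): [2.57, 2.57, 3.14, 3.14, 3.14, 3.14].

## Interface

Orientations are given as a unit quaternion [w, x, y, z].
In Python, from cell import bot gives the robot as it stands. Calls block until the motion is done:
- bot.move_pose(position, orientation): joint-space move of the TCP to a pose.
- bot.move_linear(position, speed=0.15, rotation=None, until_force=None): straight line of the TCP; rotation=None keeps the orientation; speed is the mean speed in m/s. With until_force (N) it stops when the force on the tool has changed by that much, and returns True; else False.
- bot.goto_joints(angles): joint-space move.
- bot.set_gripper(opening, grasp_force=None): opening from 0.0 (shut) to 1.0 (fully open); grasp_force is the grip in N (None keeps the last); returns when the fingers have stopped.
- bot.wait(seconds).
- bot.solve_ik(position, orientation): joint angles nearest the present ones, or None.
- bot.camera(name): name is "scene" or "top"; returns the picture (420x560x3 uint8, red, green, blue); there is no depth.
- bot.calibration(name): a dict with "mtx" (3x3 intrinsics, pixels), "extrinsics" (4x4, takes a point from world to camera coordinates). Camera axes: x right, y down, z forward; pixel columns grow to the right and rows downward; lengths in m; the calibration is good to about 2 mm. A picture is of the moment at which its call begins. calibration takes no time and is no camera call.
A pose or a line that the arm cannot do raises bot.PlanningError and nothing moves.
- bot.close_job(): hands the job in; it is judged then, once.
Trained networks look in the newest picture that a camera, given by its name, has taken for a name from the list of things; names that differ only in an ending like _2 or _b are one class to them, and where a whole thing is asked for, a point or a joint stands for the part that bears it (a point fixed in the world has none). Each returns a list of dicts, best first, with "confidence" (0 to 1); they miss things now and then, are a little off and sometimes report something else, mostly with a low value. They report only what shows in the picture. A call takes as long as a camera call. They do not tell look-alikes from the thing itself.
- bot.search_frame(camera, thing): "bbox" ([left, top, width, height] in pixels, round what is visible of it).
Readings, each from a call of its own:
- bot.read_clock(): time.
- bot.read_joint_positions(): joint angles.
- bot.read_joint_vel(): joint speeds.
- bot.read_joint_efforts(): joint torques, N m.
- bot.read_position(): TCP position.
- bot.read_tool_rot(): TCP orientation.
- bot.read_ft_force(): force on the tool from outside, world axes, zero at the start.
- bot.read_moment(): the same for the moment, N m.
- bot.read_gripper_width(): opening from 0.0 (shut) to 1.0 (fully open).
- bot.read_finger_force(): force on a finger pad.
Only numpy, scipy, OpenCV 4.12 (cv2) and the standard library are available. Lean on these libraries where they do the work, as an engineer would, in place of code of your own. Each camera call takes 0.05 s, during which the arm holds its last target. There are 200 camera calls.

## Working session

There is one attempt and no reset: what is moved stays moved. The work goes in short steps, each a Python script; the robot and the scene stay as the last script left them, time stands still between calls to the robot, and variables do not carry over. Pictures are saved under pics/ and viewed, at most 10 in all, crops included, and the job is handed in when it is done.

```bash
mkdir -p pics; ls; python3 - <<'E'
from cell import bot
import cv2
for c in ("top","scene"):
    im=bot.camera(c); cv2.imwrite(f"pics/{c}0.png",cv2.cvtColor(im,cv2.COLOR_RGB2BGR))
    k=bot.calibration(c); print(c,k["mtx"].tolist(),k["extrinsics"].round(4).tolist())
    for t in ("cell","tamper","rest_tray","timer","vial_a","marker_black","rubber_stopper"):
        print(t,[(d["bbox"],round(d["confidence"],2)) for d in bot.search_frame(c,t)][:3])
print(bot.read_clock(),bot.read_tool_rot(),bot.read_ft_force())
E
```

```text
pics
top [[460.7473496318327, 0.0, 286.0805235637452], [0.0, 460.7473496318327, 205.6060509849339], [0.0, 0.0, 1.0]] [[-0.0063, -0.9992, -0.0388, 0.2667], [-0.9935, 0.0106, -0.1138, 0.5038], [0.1141, 0.0378, -0.9928, 0.8685], [0.0, 0.0, 0.0, 1.0]]
cell [([223.9, 182.4, 65.1, 52.5], 0.77)]
tamper [([292.8, 137.3, 35.2, 28.4], 0.88), ([386.0, 202.2, 22.1, 25.6], 0.81), ([344.0, 132.1, 33.2, 27.3], 0.63)]
rest_tray [([373.7, 186.1, 40.7, 61.1], 0.66), ([264.5, 218.1, 16.3, 15.4], 0.38)]
timer [([282.2, 272.3, 43.4, 39.0], 0.6)]
vial_a [([286.4, 103.7, 13.1, 16.7], 0.71)]
marker_black [([308.2, 104.1, 65.1, 11.5], 0.72)]
rubber_stopper [([165.1, 263.1, 16.0, 8.9], 0.72)]
scene [[471.92665575007, 0.0, 288.6132281507747], [0.0, 471.92665575007, 203.11983539381706], [0.0, 0.0, 1.0]] [[-0.8792, -0.4765, 0.0022, 0.5652], [-0.3741, 0.6873, -0.6226, 0.0559], [0.2951, -0.5482, -0.7825, 1.1638], [0.0, 0.0, 0.0, 1.0]]
cell [([276.5, 304.6, 15.8, 18.7], 0.69), ([245.9, 207.1, 62.1, 54.3], 0.67)]
tamper [([268.8, 132.6, 13.1, 43.0], 0.98), ([316.7, 137.6, 25.6, 37.1], 0.94), ([215.1, 198.0, 19.9, 49.1], 0.69)]
rest_tray [([305.9, 152.8, 49.1, 33.8], 0.61)]
timer [([339.9, 225.4, 30.5, 24.3], 0.67)]
vial_a [([216.2, 173.3, 14.0, 24.6], 0.55)]
marker_black [([226.9, 147.9, 32.1, 31.6], 0.52)]
rubber_stopper [([276.2, 304.6, 17.2, 18.4], 0.73), ([217.2, 176.1, 12.4, 23.6], 0.66)]
0.8 [1.99168861e-05 9.76239614e-01 2.16693830e-01 4.94596421e-06] [0.58323829 0.19323363 0.7942997 ]
```

```bash
python3 - <<'E'
import cv2
a=cv2.imread("pics/top0.png")[85:325,150:430]
cv2.imwrite("pics/top0c.png",cv2.resize(a,None,fx=2.5,fy=2.5,interpolation=cv2.INTER_CUBIC))
a=cv2.imread("pics/scene0.png")[115:335,190:390]
cv2.imwrite("pics/scene0c.png",cv2.resize(a,None,fx=2.7,fy=2.7,interpolation=cv2.INTER_CUBIC))
E
```

```text
(no output)
```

View pics/top0c.png

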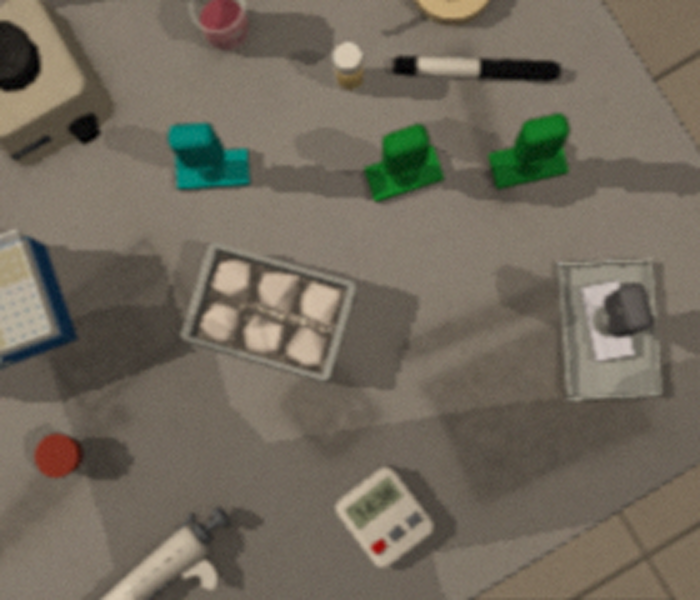

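View pics/scene0c.png

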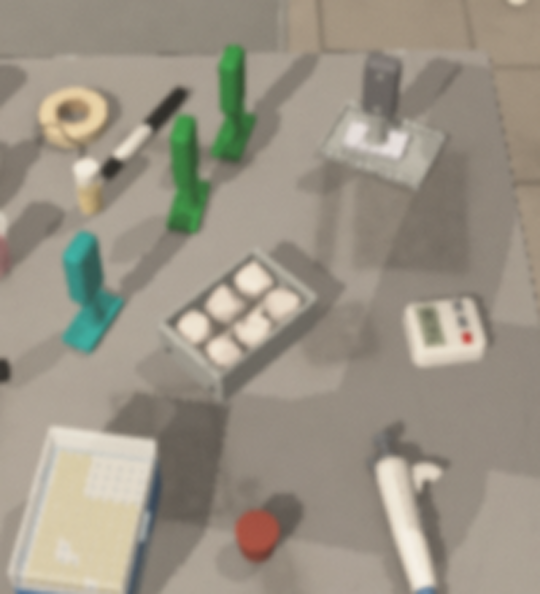

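The top crop shows the grey tamper in the tray at about (625,310) and the cell centred at (270,312). The green and turquoise copies stand above them, and the scene view agrees. Next I zoom in for precise corners.

```bash
python3 - <<'E'
import cv2,numpy as np
t=cv2.imread("pics/top0.png");s=cv2.imread("pics/scene0.png")
def c(im,x,y,w,h,f): return cv2.resize(im[y:y+h,x:x+w],None,fx=f,fy=f,interpolation=cv2.INTER_CUBIC)
A=c(t,220,178,80,60,5);B=c(t,360,178,80,60,5);C=c(s,240,200,80,60,5);D=c(s,295,128,80,60,5)
m=np.vstack([np.hstack([A,B]),np.hstack([C,D])])
for i in range(0,800,50):
    cv2.line(m,(i,0),(i,599),(255,255,0) if i%100==0 else (120,120,60),1) if i%100==0 else None
for j in range(0,600,100): cv2.line(m,(0,j),(799,j),(255,255,0),1)
cv2.imwrite("pics/zoom.png",m)
E
```

```text
(no output)
```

View pics/zoom.png

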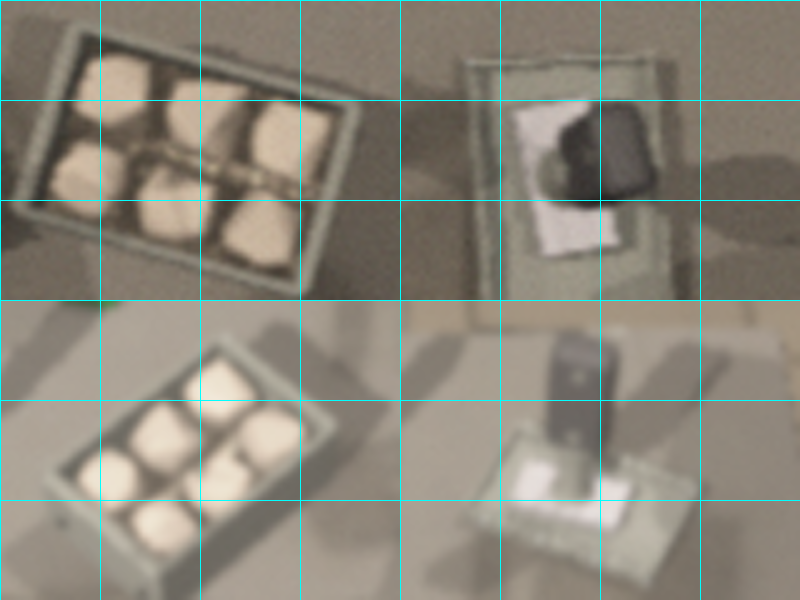

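Panel corners: cell rim (76,27),(360,100),(303,295),(14,208); foot (513,107),(543,257),(620,245) in the top view, with the matching corners in the scene view. Next I fit the poses.

```bash
cat > fit.py <<'E'
import numpy as np
from scipy.optimize import least_squares
from cell import bot
K={c:bot.calibration(c) for c in("top","scene")}
def proj(c,P):
    k=K[c];q=k["extrinsics"][:3,:3]@P+k["extrinsics"][:3,3];q=k["mtx"]@q;return q[:2]/q[2]
def fit(obs,x0):
    def res(p):
        R=np.array([[np.cos(p[2]),-np.sin(p[2]),0],[np.sin(p[2]),np.cos(p[2]),0],[0,0,1]])
        return np.concatenate([proj(c,R@np.array(l)+[p[0],p[1],0])-px for c,l,px in obs])
    r=least_squares(res,x0,loss="soft_l1",x_scale=[.01,.01,.1]);return r.x,r.fun.reshape(-1,2)
E
python3 - <<'E'
from fit import *
off={"A":("top",220,178,0,0),"B":("top",360,178,400,0),"C":("scene",240,200,0,300),"D":("scene",295,128,400,300)}
def o(p,l,x,y):
    c,u,v,a,b=off[p];return(c,l,np.array([u+(x-a+.5)/5-.5,v+(y-b+.5)/5-.5]))
def t0(l,x,y): return ("top",l,np.array([150+(x+.5)/2.5-.5,85+(y+.5)/2.5-.5]))
X,Y,Z=.040,.058,.042
# cell: long side y along image right(-y world): +y world = image left
cell=[o("A",(X,Y,Z),76,27),o("A",(X,-Y,Z),360,100),o("A",(-X,-Y,Z),303,295),o("A",(-X,Y,Z),14,208)]
cs=[o("C",(X,-Y,Z),223,333),o("C",(-X,-Y,Z),338,423),o("C",(X,Y,Z),47,478),o("C",(-X,Y,Z),165,572)]
for ob in(cell,cs,cell+cs):
    p,r=fit(ob,[.5,.1,-.26]);print("cell",p.round(4),abs(r).max(0).round(1))
X,Y,Z=.055,.037,.010
tr=[o("B",(X,Y,Z),466,62),o("B",(X,-Y,Z),657,55),t0((-X,-Y,Z),662,398),t0((-X,Y,Z),567,400)]
ts=[o("D",(X,-Y,Z),525,432),o("D",(-X,-Y,Z),697,488),o("D",(-X,Y,Z),648,583),o("D",(X,Y,Z),472,510)]
for ob in(tr,ts,tr+ts):
    p,r=fit(ob,[.5,-.2,0]);print("tray",p.round(4),r.round(1).tolist())
X,Y,Z=.030,.015,.013
f=[o("B",(X,Y,Z),513,107),o("B",(-X,Y,Z),543,257),o("B",(-X,-Y,Z),620,245)]
fs=[o("D",(X,-Y,Z),528,460),o("D",(-X,-Y,Z),632,490),o("D",(-X,Y,Z),615,530),o("D",(X,Y,Z),512,497)]
for ob in(f,fs,f+fs):
    p,r=fit(ob,[.5,-.2,0]);print("tamper",p.round(4),r.round(1).tolist())
print("grip top", proj("top",np.array([p[0],p[1],.119])),proj("scene",np.array([p[0],p[1],.119])))
E
```

```text
cell [ 0.4994  0.3185 -0.2919] [0.4 1.8]
cell [ 0.4982  0.3171 -0.27  ] [0.7 1. ]
cell [ 0.4985  0.318  -0.2793] [0.7 1.9]
tray [0.4845 0.0495 0.0275] [[0.6, -0.0], [-0.3, -0.1], [-0.2, -0.2], [0.0, 0.3]]
tray [0.4832 0.0524 0.0125] [[-0.6, -1.7], [1.8, 0.7], [0.6, 0.0], [-1.9, 0.1]]
tray [0.4842 0.0501 0.0242] [[0.4, 0.0], [-0.5, 0.1], [-0.6, -0.0], [-0.4, 0.4], [-0.8, -2.3], [1.7, -0.2], [0.9, -0.8], [-1.8, -0.4]]
tamper [0.4919 0.0515 0.1636] [[0.2, 0.3], [0.1, -0.0], [-0.3, -0.2]]
tamper [0.4906 0.0538 0.1089] [[0.1, -0.0], [0.3, 0.1], [0.1, -0.2], [-0.5, 0.1]]
tamper [0.4915 0.052  0.1505] [[0.1, 0.4], [-0.4, 0.1], [-0.7, 0.1], [-0.3, -0.3], [0.2, -0.8], [0.5, -1.0], [-0.4, -0.1]]
grip top [404.09654942 207.06031083] [331.78948837 137.00701481]
```

```bash
python3 - <<'E'
from fit import *
import cv2
out=[]
for p in([.4990,.3180,-.285],[.4990,.3180,-.265]):
  row=[]
  for c,u,v in(("top",220,176),("scene",240,202)):
    im=cv2.imread(f"pics/{c}0.png")[v:v+66,u:u+76]; im=cv2.resize(im,None,fx=5,fy=5,interpolation=cv2.INTER_CUBIC)[:300]
    im=im[:, :380]
    ct,st=np.cos(p[2]),np.sin(p[2])
    for a,b,z in((.04,.058,.042),(.036,.054,.042),(.04,.058,0)):
      q=[]
      for sx,sy in((1,1),(1,-1),(-1,-1),(-1,1)):
        w=proj(c,np.array([p[0]+ct*a*sx-st*b*sy,p[1]+st*a*sx+ct*b*sy,z]));q.append([(w[0]-u+.5)*5-.5,(w[1]-v+.5)*5-.5])
      cv2.polylines(im,[np.array(q).round().astype(int)],True,(0,0,255) if z else (255,0,0),1)
    row.append(im)
  out.append(np.hstack(row))
cv2.imwrite("pics/ov.png",np.vstack(out))
E
```

```text
(no output)
```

View pics/ov.png

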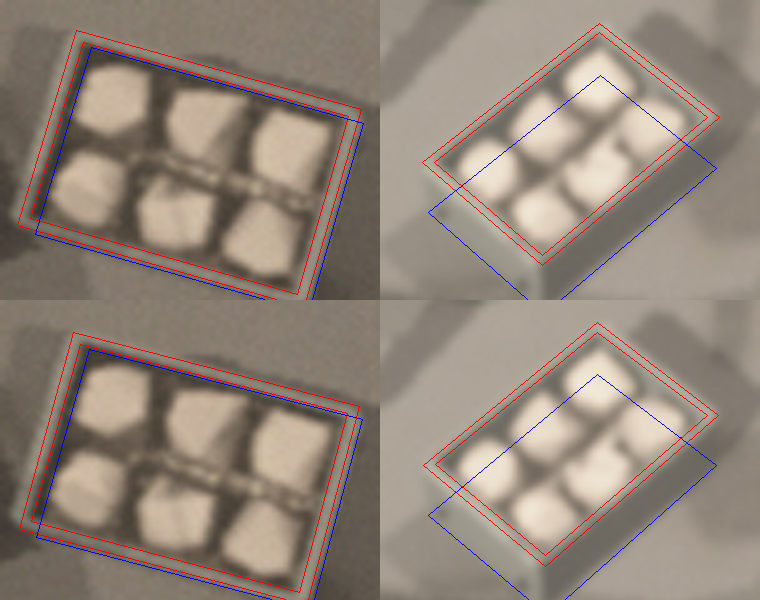

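Yaw -0.285 fits the cell in both views. I check the look-alike positions and IK, then grasp by the 34 mm faces (tool y along tamper x), which resists tipping under uneven chunks.

```bash
cat > h.py <<'E'
import numpy as np
from scipy.spatial.transform import Rotation
from fit import bot
CELL=np.array([.4987,.3181]);CY=-.283
TAM=np.array([.4916,.0518]);TY=.15
TRAY=np.array([.4843,.050]);TRY=.025
def q(psi):
    c,s=np.cos(psi),np.sin(psi)
    R=np.array([[-s,c,0],[c,s,0],[0,0,-1]]);x=Rotation.from_matrix(R).as_quat();return x[[3,0,1,2]]
def row(i,d=0.0):
    y=(-.036,0,.036)[i]+d;return CELL+y*np.array([-np.sin(CY),np.cos(CY)])
E
python3 - <<'E'
from h import *
from fit import fit,proj
for n,u,v in(("turq",150+213/2.5,85+170/2.5),("g1",150+403/2.5,85+177/2.5)):
    from scipy.optimize import fsolve
    print(n,fsolve(lambda p:proj("top",np.array([*p,.01]))-[u,v],[.5,.2]).round(3))
for k in(0,np.pi):
    for n,p,z,a in(("tam",TAM,.064,TY),("r0",row(0),.09,CY),("r2",row(2),.16,CY),("tray",TRAY,.064,TRY)):
        j=bot.solve_ik([*p,z],q(a+k));print(k,n,None if j is None else np.round(j,2))
E
```

```text
turq [0.618 0.367]
g1 [0.61  0.212]
0 tam [-0.04  0.41 -0.56  0.6   0.    1.38]
0 r0 [ 0.4   0.48 -0.34  0.74  0.    2.25]
0 r2 [ 0.49  0.5  -0.11  0.96  0.    2.34]
0 tray [-0.05  0.4  -0.58  0.6   0.    1.5 ]
3.141592653589793 tam [-0.04  0.41 -0.56  0.6   0.   -1.77]
3.141592653589793 r0 [ 0.4   0.48 -0.34  0.74  0.   -0.89]
3.141592653589793 r2 [ 0.49  0.5  -0.11  0.96  0.   -0.8 ]
3.141592653589793 tray [-0.05  0.4  -0.58  0.6   0.   -1.64]
```

```bash
python3 - <<'E'
from h import *
import cv2
bot.move_pose([*TAM,.20],q(TY))
print(bot.read_clock())
print(bot.move_linear([*TAM,.064],speed=.12,until_force=6),bot.read_position())
bot.set_gripper(0.0,grasp_force=100)
print(bot.read_gripper_width(),bot.read_finger_force(),bot.read_ft_force())
bot.move_linear([*TAM,.164],speed=.1)
print(bot.read_ft_force(),bot.read_gripper_width(),bot.read_clock())
for c in("top","scene"): cv2.imwrite(f"pics/{c}1.png",cv2.cvtColor(bot.camera(c),cv2.COLOR_RGB2BGR))
t=cv2.imread("pics/top1.png")[150:240,360:460];s=cv2.imread("pics/scene1.png")[70:190,280:380]
f=lambda a,k:cv2.resize(a,None,fx=k,fy=k,interpolation=cv2.INTER_CUBIC)
a=f(t,4);b=f(s,4);m=np.zeros((480,800,3),np.uint8);m[:360,:400]=a;m[:,400:]=b
cv2.imwrite("pics/grasp.png",m)
E
```

```text
2.9833
False [0.49218741 0.05175769 0.06458313]
0.3873523333526814 91.74102187156677 [-1.59723668  0.66375182  5.98284394]
[-0.08413627 -0.54457665 -4.00265997] 0.3912803706505051 5.95
```

View pics/grasp.png

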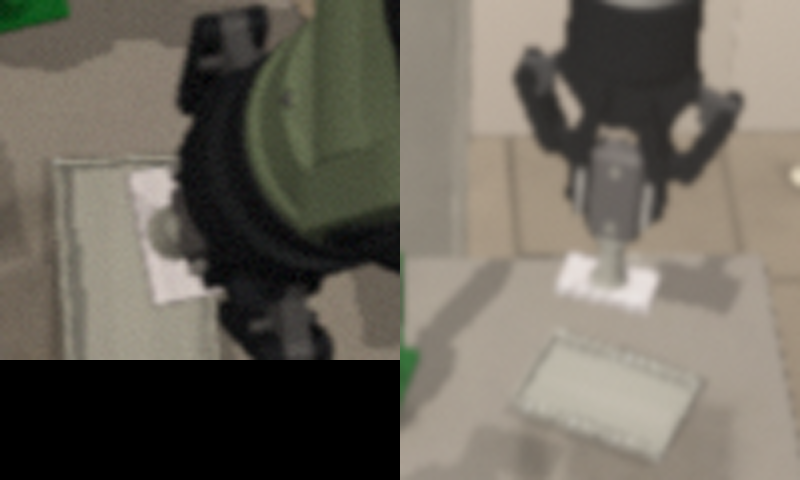

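Tamper held upright and clear of the tray. I refit the foot: top-view corners (130,168),(152,305),(213,293), scene corners (572,253),(660,265),(648,312),(555,293).

```bash
python3 - <<'E'
from h import *
from fit import fit
X,Y,Z=.030,.015,.113
def T(l,x,y): return("top",l,np.array([360+(x+.5)/4-.5,150+(y+.5)/4-.5]))
def S(l,x,y): return("scene",l,np.array([280+(x-400+.5)/4-.5,70+(y+.5)/4-.5]))
f=[T((X,Y,Z),130,168),T((-X,Y,Z),152,305),T((-X,-Y,Z),213,293)]
s=[S((X,-Y,Z),572,253),S((-X,-Y,Z),660,265),S((-X,Y,Z),648,312),S((X,Y,Z),555,293)]
for ob in(f,s,f+s):
    p,r=fit(ob,[.49,.05,.15]);print(p.round(4),r.round(1).tolist())
print(bot.read_position(),bot.read_tool_rot(),q(TY))
E
```

```text
[0.4915 0.0528 0.1144] [[-0.2, 0.2], [-0.7, -0.6], [1.1, 0.3]]
[0.4892 0.0562 0.1825] [[-0.8, 0.7], [0.1, 2.8], [0.2, -0.9], [0.3, -1.4]]
[0.491  0.0533 0.1354] [[-0.8, 0.7], [-0.6, -0.2], [1.2, 0.4], [-0.5, -0.5], [0.1, 2.3], [-0.4, -1.6], [0.0, -2.8]]
[0.49099668 0.05183132 0.16324088] [-6.27463597e-04  6.52144987e-01  7.58093855e-01 -4.78881137e-04] [0.         0.65213567 0.75810228 0.        ]
```

```bash
cat >> h.py <<'E'
H=.061
def press(i,target=17):
    p=row(i)
    bot.move_linear([*p,H+.068],speed=.06,rotation=q(CY)) if i else bot.move_pose([*p,H+.075],q(CY))
    bot.wait(.3);f0=bot.read_ft_force();print("row",i,"base",f0.round(2),bot.read_clock())
    hit=bot.move_linear([*p,H+.030],speed=.018,until_force=4)
    print("touch",hit,(bot.read_position()-[*p,H]).round(4),(bot.read_ft_force()-f0).round(1))
    for k in range(6):
        need=target-(bot.read_ft_force()-f0)[2]
        if need<2: break
        z=bot.read_position()[2]
        hit=bot.move_linear([*p,max(z-.018,H+.018)],speed=.006,until_force=need)
        print(hit,(bot.read_position()-[*p,H]).round(4),(bot.read_ft_force()-f0).round(1),bot.read_clock())
        if not hit and bot.read_position()[2]<H+.019: break
    return f0
E
python3 - <<'E'
from h import *
bot.move_linear([*TAM,.185],speed=.1)
f0=press(0)
E
```

```text
row 0 base [-0.21  1.15 -2.87] 7.65
touch True [-0.     -0.      0.0397] [ 0.1 -1.5  6.3]
True [-0.0001 -0.      0.0263] [-2.1 -1.  10.8] 11.4083
True [-0.0001 -0.      0.0263] [-1.8 -1.9 11.8] 11.9667
True [-0.0001 -0.0001  0.0263] [-0.8 -1.4 11.9] 12.5
True [-0.0002 -0.0001  0.0263] [-1.  -2.2 11.1] 13.025
True [-0.0003 -0.0001  0.0263] [-0.9 -1.4 10.9] 13.575
True [-0.0004 -0.0001  0.0263] [-0.3 -3.1 10.6] 14.1333
```

Row 0 has travelled 13.4 mm and holds at 11 N. I continue with small position steps to reach about 17 N.

```bash
cat >> h.py <<'E'
def lean(i,f0,target=17,n=14):
    p=row(i);zc=bot.read_position()[2]
    for k in range(n):
        f=np.mean([bot.read_ft_force() for _ in range(3)],0)-f0
        print(round(f[2],1),round((bot.read_position()[2]-H)*1e3,2),end=" | ")
        if f[2]>=target: break
        zc-=.0004 if f[2]<target-4 else .0002
        bot.move_linear([*p,zc],speed=.006,until_force=9)
    print(bot.read_clock());return zc
E
python3 - <<'E'
from h import *
lean(0,np.array([-.2,1.1,-2.87]))
E
```

```text
10.6 26.25 | 14.4 26.15 | 15.0 26.06 | 15.3 25.99 | 16.6 25.92 | 17.1 25.83 | 15.85
```

Stiffness of about 15 N/mm matches the bed, so row 0 is down. Next, row 1.

```bash
sed -i 's/range(6)/range(1)/' h.py; python3 - <<'E'
from h import *
bot.move_linear([*row(0),H+.068],speed=.08)
f0=press(1)
lean(1,f0)
E
```

```text
row 1 base [-0.52  0.15 -3.49] 17.5833
touch True [-0.     -0.      0.0376] [1.5 0.8 4.6]
True [0.0001 0.0001 0.0264] [-1.3 -0.6 11.4] 20.9333
11.4 26.39 | 9.3 26.44 | 12.2 26.31 | 13.8 26.19 | 14.5 26.13 | 14.7 26.05 | 15.7 26.01 | 16.6 25.93 | 17.3 25.86 | 23.0417
```

Same final height (25.86 vs 25.83 mm). Now row 2, with the final lean.

```bash
python3 - <<'E'
from h import *
bot.move_linear([*row(1),H+.068],speed=.08)
f0=press(2)
zc=lean(2,f0,20,20)
for _ in range(8):
    bot.wait(.12);print((bot.read_ft_force()-f0).round(1)[2],end=" ")
print(f0,zc,bot.read_clock(),bot.read_position())
E
```

```text
row 2 base [-0.54  0.32 -1.97] 24.7917
touch True [-0.      0.      0.0378] [ 1.6 -0.1  5. ]
True [-0.0004 -0.0002  0.0263] [-1.3 -1.  10.3] 28.125
10.3 26.34 | 11.8 26.24 | 13.5 26.1 | 15.0 25.98 | 16.8 25.83 | 16.8 25.78 | 17.7 25.7 | 18.3 25.64 | 19.3 25.6 | 21.1 25.5 | 30.75
18.7 20.2 20.7 20.0 20.2 20.8 20.4 20.0 [-0.53968885  0.31565342 -1.97066948] 0.08473584713314196 31.6833 [0.50805655 0.35240677 0.08649305]
```

Held about 20 N for about 1 s. Now return it to the tray.

```bash
python3 - <<'E'
from h import *
import cv2
bot.move_linear([*row(2),H+.09],speed=.08)
bot.move_pose([*TRAY,H+.06],q(TRY))
bot.move_linear([*TRAY,H+.010],speed=.06)
bot.wait(.3);f0=bot.read_ft_force()
print(bot.move_linear([*TRAY,H-.002],speed=.008,until_force=4),bot.read_position(),(bot.read_ft_force()-f0).round(1),bot.read_clock())
bot.set_gripper(1.0);bot.wait(.2)
print(bot.read_gripper_width(),bot.read_ft_force().round(1))
bot.move_linear([*TRAY,.20],speed=.1)
bot.move_pose([.30,-.25,.25],q(0.))
print(bot.read_clock())
for c in("top","scene"): cv2.imwrite(f"pics/{c}2.png",cv2.cvtColor(bot.camera(c),cv2.COLOR_RGB2BGR))
def c(im,x,y,w,h,f): return cv2.resize(im[y:y+h,x:x+w],None,fx=f,fy=f,interpolation=cv2.INTER_CUBIC)
t=cv2.imread("pics/top2.png");s=cv2.imread("pics/scene2.png")
m=np.vstack([np.hstack([c(t,220,178,80,60,5),c(t,360,178,80,60,5)]),np.hstack([c(s,240,200,80,60,5),c(s,295,128,80,60,5)])])
cv2.imwrite("pics/final.png",m)
E
```

```text
True [0.48423217 0.05006755 0.06449427] [ 0.4 -0.7  8.7] 35.9833
1.003020698912282 [ 0.3 -0.1  0.4]
39.6
```

View pics/final.png

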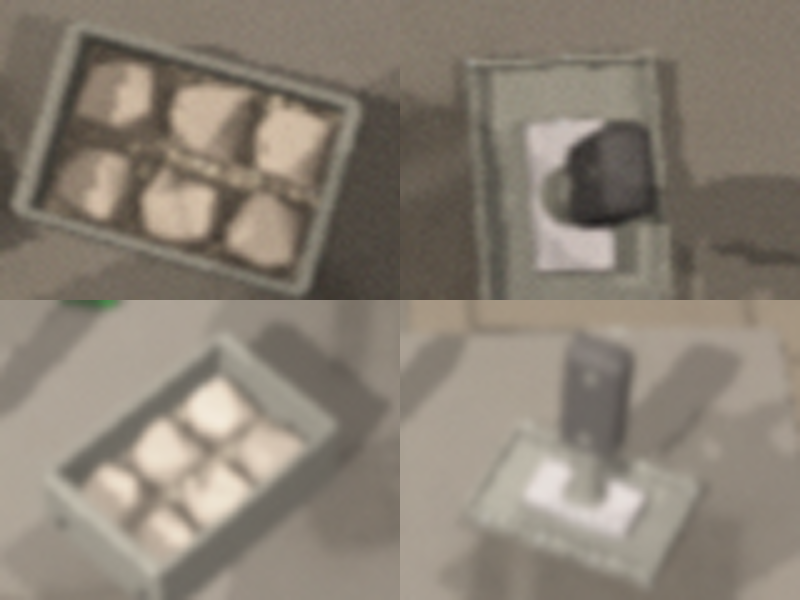

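The final picture shows all six chunks sunk level below the rim and the tamper upright in the middle of its tray, with the foot centred near (570,195). Handing in.

```bash
python3 -c "
from cell import bot
print(bot.close_job())"
```

```text
the job is handed in; nothing more can be done
None
```

The job is handed in at about 40 s: all six chunks read fully down and level at the same height for each row, I leaned on the last row at about 20 N for 1 s, and the tamper stands upright in the middle of its tray.

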